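# Lap one rim edge, then hold the index plunger out

### The arm

A 7-joint arm with a two-finger parallel gripper is mounted at the origin on the work surface. World frame = base frame: x ahead of the robot, y to its left, z up, the work surface at z = 0. Lengths are in m, angles in rad, forces in N, time in s.
With the tool pointing down it reaches from about 0.425 to 0.875 m from the base axis. Payload 4.7 kg.
Tool frame: the origin (TCP) lies between the finger pads; the fingertips stand ctrl.tip_reach ahead of it and the grasp point (between the pads) lies 6 mm ahead of it (ctrl.tip_reach is the distance from the TCP to the fingertips, in m); z points along the fingers, y is the line along which they close (so a half turn about z gives the same grasp; the last joint's range is limited). The gripper opens to 85 mm and grips with 20 to 120 N. Pads are 22 mm wide; open, the fingers measure 114 mm over their backs; the gripper's body (76 mm by 85 mm) begins 54 mm behind the grasp point. The pads swing forward as they close: fully open they stand 13 mm farther back than shut.
Start: joints at [-1.307, 0.321, -0.07, 1.45, 0.023, 1.371, -0.057], TCP at [0.161, 0.63, 0.219] pointing down, gripper open.
Joint ranges: [-2.86, 2.86], [-0.3, 2.09], [-1.38, 1.24], [0.06, 2.45], [-1.56, 4.7], [0.09, 2.05], [-2.69, 2.69]. Speed limits (rad/s): [2.57, 2.57, 3.14, 3.14, 3.14, 3.14, 3.14].

### API

Orientations are given as [roll, pitch, yaw] about the fixed x, y, z axes, in that order (R = Rz(yaw) Ry(pitch) Rx(roll)).
In Python, from rig import ctrl gives the robot as it stands.
- The arm moves only by the shell command python3 -m crank 'ROWS' [FORCE]. ROWS is JSON, a list of rows, each a list of 7 numbers: the shift along the tool's x, y, z as a fraction of full scale, then the turn, a rotation vector about the tool's x, y, z as a fraction of full scale, then the opening, from 0 (shut) to 1 (fully open). In form: [[dx, dy, dz, ax, ay, az, gripper], ...]. A call has 1 to 10 rows; each row shifts and turns the commanded pose from where the row before left it, along the tool's axes as they then stand; what a row does not reach is not made up. Full scale, the value 1, is 0.02 m for a shift and 90 degrees for a turn. A row lasts 1/8 s, in which the tool goes at most 62.5 mm and 10.7 degrees, less where a joint would pass 70% of its speed; a pose out of reach is approached as far as the arm can. A call with a number of a shift or a turn outside -1 to 1 is refused whole. A call with a gripper value outside its range is refused whole. The fingers move at their own pace and stop on an object; FORCE is the grip in N (left out, the last holds). Time passes only in rows, so rows that do not move let the fingers close. It gives the time, the measured TCP pose, the force, the opening and the grip force at its end, in the units of the state.
- ctrl.state(): the state, without advancing time (a new reading comes with each control period).
- ctrl.get_image(name): name is "scene" or "top"; returns (picture, depth): 480x640x3 uint8, red, green, blue; 480x640 float32, m along the optical axis (not along the pixel's ray), 0 where there is no reading.
- ctrl.camera_model(name): a dict with "mtx" (3x3 intrinsics, pixels), "rvec" (rotation vector, rad) and "tvec" (3), from world to camera coordinates, as OpenCV has them. Camera axes: x right, y down, z forward; pixel columns grow to the right and rows downward; lengths in m; the calibration is good to about 2 mm. A picture is of the moment at which its call begins. camera_model takes no time and is no camera call.
- ctrl.sign_off(): hands the job in; it is judged then, once.
The state is a dict: "time_s": time; "q": joint angles; "joint_velocities": joint speeds; "tau": joint torques, N m; "ee_pos": TCP position; "ee_rot": TCP orientation; "force": force on the tool from outside, world axes, zero at the start; "wrist_torque": the same for the moment, N m; "grip_width": finger opening in m; "grip_force": force on a finger pad.
Only numpy, scipy, OpenCV 4.12 (cv2) and the standard library are available. Lean on these libraries where they do the work, as an engineer would, in place of code of your own. Each camera call takes 0.05 s, during which the arm holds its last target. There are 200 camera calls.

### The job

Take the wooden lapping block from its cork pad and rub its flat sole, with light steady pressure, along the whole side of the square metal box's rim that lies opposite the sprung index plunger, from the corner nearer the robot to the farther corner, then set the block down upright, back on the cork pad. Then grip the plunger's knob, pull it straight up until it meets its stop so that the pin is clear of its hole in the index plate, and finish while still holding it there, so that the box can be turned to its next side. Do not disturb the hammer, the tin or the scriber.

Things in the scene. Friction and masses are not known exactly. Their poses are not given: they have to be found in the camera images.
- block: wooden lapping block with a thin grey abrasive sole; loose, 100 to 200 g. Sole 44 (own x) x 36 (own y) x 16 mm high; on it stands a grip rib 36 (x) x 16 mm thick (y), from 16 to 53 mm above the underside, to be pinched across its thickness. Origin at the centre of the underside, z up
- pad: fixed cork pad 150 (own x) x 120 (own y) x 6 mm on the bench; the block stands on it at first. Origin at the centre of its underside, on the bench; its top is 6 mm higher
- fixture: fixed indexing fixture: grey foot 200 x 250 mm, a round steel index plate (214 mm wide, top 47 mm above the bench, a ring of small holes near its edge) and, on its own -y side, a bracket that carries the plunger (sleeve 24 mm across, top at 90 mm). Origin on the bench, under the centre of the index plate; z up. Its own x points roughly away from the robot (within 0.35 rad)
- box: open bright metal box, 120 x 120 x 32 mm, on a soft rubber cushion on the index plate; axes as the fixture's. It cannot turn or slide; pressed, it sinks level 1 mm for each 1.2 N, 10 mm at most. Its rim is a flat flange 10 mm wide, top 32 mm above the origin (centre of its underside, 63 mm above the bench unloaded). Lap the +y side; the plunger is beyond the -y side
- rim_near (a point): point on top of the rim flange at the corner of the +y side that is nearer the robot (own x = -55, y = 55 mm from the box's centre; 95 mm above the bench unloaded): the rubbing starts with the block's centre about here or up to 20 mm farther along
- rim_far (a point): the like point at the farther corner of the same side (own x = +55, y = 55 mm): the rubbing ends with the block's centre about here or up to 20 mm before it
- knob: dark steel knob of the plunger: upright cylinder 26 mm across, 28 mm tall, its top 4 mm a 30 mm lip, on the fixture's -y side, 93 mm from the plate's centre, 33 mm from the box. Origin at the centre of its underside, 104 mm above the bench when seated; moves straight up only, 20 mm to its stop. Spring 4 N seated, 10 N at the stop; let go, it snaps back. Pin seated 12 mm deep
- hammer: loose hammer lying beyond the work; leave alone. Origin under its middle
- tin: loose closed metal tin, 60 mm across, 45 mm tall, to the robot's left of the work; leave alone. Origin at the centre of its underside
- scriber: loose steel scriber, rod 9 mm thick, about 150 mm long, beyond the work; leave alone. Origin under its middle
Things that resemble listed ones, but are neither listed nor needed, are in the scene too. Of the things that look like the block, the largest one is meant.

How it is judged:
By the outcome, as a careful person would: the job done as asked, in the order asked, and still so for the second after the job is handed in, while the arm keeps its last pose, push and grip.
It also fails if it takes over 61 s, if anything falls off the work surface, if the arm or the gripper's body presses on something with over 40 N, if the wrist force passes 120 N, or if a joint passes its speed limit or range.

## Working session

There is one attempt and no reset: what is moved stays moved. The work goes in short steps, Python scripts to look and compute and a shell command to move; the robot and the scene stay as the last step left them, time stands still between calls to the robot, and variables do not carry over. Pictures are saved under pics/ and viewed, at most 10 in all, crops included, and the job is handed in when it is done.

```bash
ls; mkdir -p pics
python3 - <<'E'
from rig import ctrl
import cv2,numpy as np
s=ctrl.state();print({k:np.round(v,3) for k,v in s.items()},ctrl.tip_reach)
for n in("scene","top"):
    p,d=ctrl.get_image(n);cv2.imwrite(f"pics/{n}0.png",p[:,:,::-1]);np.save(f"pics/{n}0.npy",d)
    m=ctrl.camera_model(n);print(n,m)
E
```

```text
pics
{'time_s': np.float64(0.0), 'q': array([-1.307,  0.322, -0.07 ,  1.452,  0.023,  1.371, -0.057]), 'joint_velocities': array([-0.001,  0.   , -0.   ,  0.002,  0.   , -0.   ,  0.001]), 'tau': array([ 0.0000e+00, -4.9359e+01, -3.8200e-01, -3.1433e+01,  1.3000e-02,
        1.1000e-02, -0.0000e+00]), 'ee_pos': array([0.161, 0.629, 0.218]), 'ee_rot': array([-3.14 ,  0.   ,  2.892]), 'force': array([0.998, 0.02 , 0.06 ]), 'wrist_torque': array([ 0.03 , -0.029,  0.009]), 'grip_force': np.float64(0.0), 'grip_width': np.float64(0.085)} 0.025
scene {'mtx': array([[591.45515255,   0.        , 323.48351527],
       [  0.        , 591.45515255, 240.45385427],
       [  0.        ,   0.        ,   1.        ]]), 'rvec': array([ 1.97829302,  0.92447111, -0.4881298 ]), 'tvec': array([-0.43423342, -0.17491463,  1.51291531])}
top {'mtx': array([[492.42959252,   0.        , 323.51152715],
       [  0.        , 492.42959252, 228.17842155],
       [  0.        ,   0.        ,   1.        ]]), 'rvec': array([ 2.2163283 , -2.1500054 ,  0.09612606]), 'tvec': array([0.03747945, 0.60862675, 1.18536978])}
```

View pics/scene0.png

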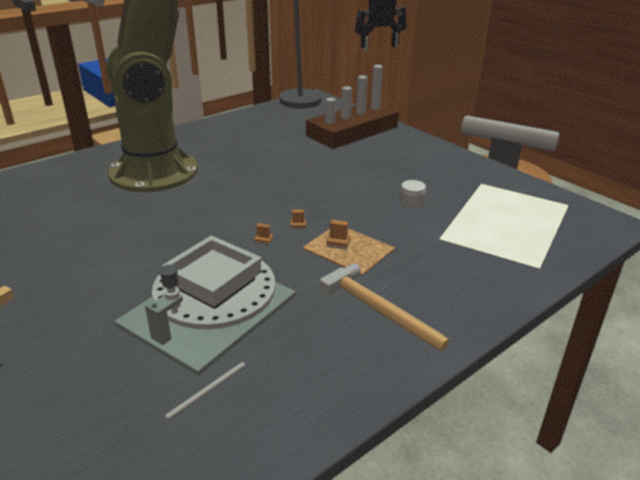

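View pics/top0.png

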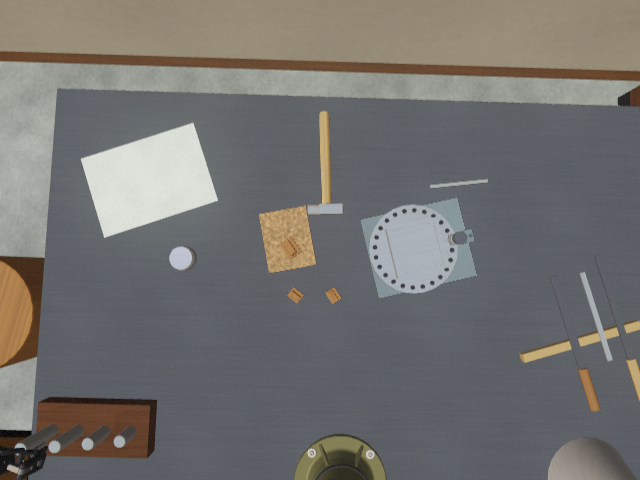

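The top view shows the pad at about (288,240) with the block on it at (290,247). The plate is centred at about (414,249) with the knob at (460,238), and the hammer head sits near (325,210), close to the pad's corner. Next I'll enlarge crops and measure with masks.

```bash
cat > h.py <<'E'
import numpy as np,cv2
from rig import ctrl
def ray(n,uv,z):
    m=ctrl.camera_model(n);R=cv2.Rodrigues(m["rvec"])[0];t=m["tvec"].ravel()
    uv=np.atleast_2d(np.asarray(uv,float));d=np.c_[uv,np.ones(len(uv))]@np.linalg.inv(m["mtx"]).T@R
    c=-R.T@t
    return c+d*((np.asarray(z)-c[2])/d[:,2])[:,None]
def cloud(n,dep):
    m=ctrl.camera_model(n);R=cv2.Rodrigues(m["rvec"])[0];t=m["tvec"].ravel()
    v,u=np.mgrid[:480,:640];p=np.stack([u,v,np.ones_like(u)],-1)@np.linalg.inv(m["mtx"]).T*dep[...,None]
    return (p-t)@R
def proj(n,P):
    m=ctrl.camera_model(n);return cv2.projectPoints(np.asarray(P,float).reshape(-1,3),m["rvec"],m["tvec"],m["mtx"],None)[0][:,0]
E
python3 - <<'E'
from h import *
im=cv2.imread("pics/top0.png");sc=cv2.imread("pics/scene0.png")
a=cv2.resize(im[195:310,250:350],None,fx=4,fy=4,interpolation=2)
b=cv2.resize(im[190:305,355:485],None,fx=4,fy=4,interpolation=2)[:460]
c=np.hstack([a,b]);
if c.shape[1]>800:c=c[:,:800]
cv2.imwrite("pics/c1.png",c)
d=cv2.resize(sc[190:370,110:400],None,fx=2.7,fy=2.7,interpolation=2);cv2.imwrite("pics/c2.png",d)
P=cloud("top",np.load("pics/top0.npy"));Q=cloud("scene",np.load("pics/scene0.npy"))
for u,v in[(290,247),(275,225),(400,249),(460,238),(390,250),(414,200),(370,280),(334,296),(200,350)]:print("top",u,v,P[v,u].round(4))
for u,v in[(339,228),(170,275),(339,238)]:print("sc",u,v,Q[v,u].round(4))
E
```

```text
top 290 247 [0.5572 0.1346 0.0569]
top 275 225 [0.6129 0.177  0.0065]
top 400 249 [ 0.5599 -0.1261  0.0672]
top 460 238 [ 0.5861 -0.2508  0.1278]
top 390 250 [ 0.5567 -0.102   0.0707]
top 414 200 [ 0.6863 -0.1686  0.0085]
top 370 280 [ 0.4835 -0.0635  0.0012]
top 334 296 [0.4432 0.0258 0.0336]
top 200 350 [0.3004 0.3495 0.0004]
sc 339 228 [0.5615 0.1338 0.048 ]
sc 170 275 [ 0.6    -0.2546  0.1312]
sc 339 238 [0.5643 0.1322 0.0259]
```

View pics/c1.png

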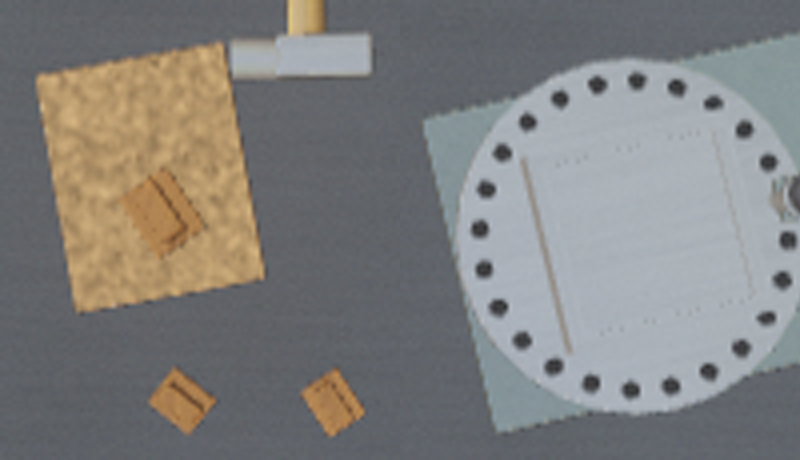

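View pics/c2.png

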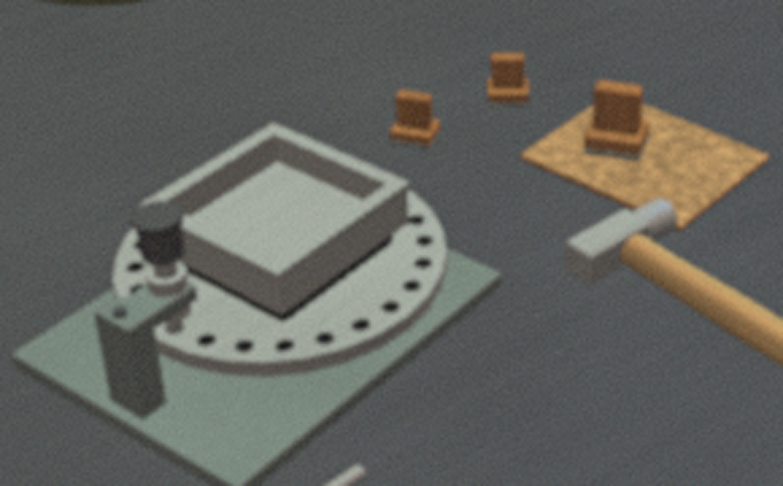

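The crops show the box's +y flange (pixel edge (524,158)–(570,352) in the crop) facing the pad. The block's rib is turned about 30° and lies roughly along (150,190)–(185,240). Now I'll fit these precisely.

Run:
```python
from h import *
im=cv2.imread("pics/top0.png");g=cv2.cvtColor(im,6)
P=cloud("top",np.load("pics/top0.npy"));Q=cloud("scene",np.load("pics/scene0.npy"))
def rect(p,s=""):
    r=cv2.minAreaRect((p[:,:2]*1000).astype(np.float32));print(s,len(p),np.round(r[0],1),np.round(r[1],1),round(r[2],1))
# holes
m=np.zeros_like(g);m[195:300,365:465]=(g[195:300,365:465]<110)*255
n,l,st,c=cv2.connectedComponentsWithStats(m)
k=[i for i in range(1,n) if 4<=st[i,4]<=30];h=ray("top",c[k],.047)[:,:2]
for it in range(4):
    A=np.c_[2*h,np.ones(len(h))];s=np.linalg.lstsq(A,(h**2).sum(1),rcond=None)[0];r=np.sqrt(s[2]+s[:2]@s[:2]);e=abs(np.hypot(*(h-s[:2]).T)-r);h=h[e<max(.004,0)] if it else h[e<.015]
print("holes",len(h),"centre",s[:2],r,e.max())
# foot
hsv=cv2.cvtColor(im,40);b,gg,rr=[im[...,i].astype(int) for i in range(3)]
m=((gg-rr>8)&(g>110)).astype(np.uint8)*255;m[:,:340]=0;m[:,500:]=0;m[:180]=0;m[310:]=0
m=cv2.morphologyEx(m,2,np.ones((3,3)))
ct=np.vstack([x for x in cv2.findContours(m,0,1)[0] if cv2.contourArea(x)>30])[:,0]
for z in(.01,):rect(ray("top",ct,z),"foot")
# rim, both
for nm,C in(("top",P),("scene",Q)):
    w=(abs(C[...,0]-.56)<.12)&(abs(C[...,1]+.15)<.09)
    s_=C[w&(C[...,2]>.086)&(C[...,2]<.104)];print(nm,"rim pts");rect(s_)if len(s_)>5 else 0
    w=(abs(C[...,0]-.59)<.05)&(abs(C[...,1]+.25)<.04)&(C[...,2]>.11);s_=C[w];rect(s_,"knob");print(s_.mean(0),np.percentile(s_[:,2],[50,90]))
    w=(abs(C[...,0]-.56)<.05)&(abs(C[...,1]-.135)<.05)
    for lo,hi in((.045,.07),(.012,.03)):
        s_=C[w&(C[...,2]>lo)&(C[...,2]<hi)];rect(s_,f"block{lo}");print(s_.mean(0))
# pad
m=((rr-b>45)&(rr>130)).astype(np.uint8)*255;m[:,:240]=0;m[:,330:]=0;m[:195]=0;m[280:]=0
m[:,318:]=0
ct=max(cv2.findContours(m,0,1)[0],key=cv2.contourArea)[:,0];rect(ray("top",ct,.006),"pad")
# block by darker/saturated colour
hs=hsv[235:265,275:310];print("sat pad",hsv[215:230,270:300].mean((0,1)),"block",hsv[245:250,287:292].mean((0,1)))
```

```text
holes 23 centre [ 0.56376859 -0.16073478] 0.09305143810183256 0.00091990413477408
foot 389 [ 570.8 -187. ] [199.6 263.5] 14.7
top rim pts
 859 [ 565.9 -171.9] [120.1 143.3] 14.7
knob 150 [ 585.9 -250. ] [27.3 27.6] 0.4
[ 0.58613582 -0.24949317  0.12965802] [0.1305583  0.13369312]
block0.045 101 [556.2 136.5] [35.5 15.7] 35.9
[0.55591777 0.13634518 0.05765985]
block0.012 162 [569.3 146.2] [76.3 35.5] 35.9
[0.5561254  0.13596873 0.0204878 ]
scene rim pts
 1307 [ 562.5 -161.1] [124.6 123.3] 14.6
knob 339 [ 586.8 -251. ] [27.9 31.2] 60.5
[ 0.59114375 -0.25302264  0.1264987 ] [0.13086694 0.13343414]
block0.045 169 [557.6 136.4] [35.1 19.1] 36.8
[0.55997103 0.13354742 0.05442234]
block0.012 230 [558.3 134. ] [44.1 39.1] 35.2
[0.56456378 0.12913053 0.02120877]
pad 208 [579.8 145.9] [150.5 118.7] 12.0
sat pad [ 17.67777778 104.76       182.00888889] block [ 15.76 137.4  175.04]
```

```bash
cat >> h.py <<'E'
from scipy.spatial.transform import Rotation as Rn
def go(target,yaw_deg,opening=None):
    "shift from the present pose in tool axes (units of 0.02) and turn about tool z (units of 90 deg) to a downward pose"
    s=ctrl.state();R=Rn.from_euler("xyz",s["ee_rot"]);D=Rn.from_euler("xyz",[np.pi,0,np.radians(yaw_deg)])
    print("t",round(float(s["time_s"]),2),"pos",s["ee_pos"].round(4),"rot",np.degrees(s["ee_rot"]).round(1),"F",s["force"].round(2),"w",round(float(s["grip_width"]),4),"gf",round(float(s["grip_force"]),1))
    print("shift",(R.inv().apply(np.array(target)-s["ee_pos"])/.02).round(2),"turn",((R.inv()*D).as_rotvec()/(np.pi/2)).round(3))
E
python3 - <<'E'
from h import *
P=cloud("top",np.load("pics/top0.npy"));Q=cloud("scene",np.load("pics/scene0.npy"))
a=np.array([.161,.63]);b=np.array([.5565,.136]);u=(b-a)/np.hypot(*(b-a))
for C in(P,Q):
    p=C.reshape(-1,3);w=p[:,:2]-a;s=w@u;d=abs(w@[-u[1],u[0]])
    for lo in range(0,650,50):
        k=(s>lo/1000-.0)&(s<lo/1000+.05)&(d<.08)&(p[:,2]<.5);print(lo,round(p[k,2].max(),3) if k.any() else None,end=" ")
    print()
go([.5565,.136,.2],36)
E
```

```text
0 0.368 50 0.347 100 0.054 150 0.008 200 0.006 250 0.007 300 0.007 350 0.008 400 0.007 450 0.006 500 0.006 550 0.012 600 0.065 
0 0.377 50 0.349 100 0.053 150 0.005 200 0.005 250 0.005 300 0.005 350 0.004 400 0.005 450 0.004 500 0.005 550 0.01 600 0.062 
t 0.1 pos [0.1606 0.6293 0.2184] rot [-179.9    0.   165.7] F [0.24 0.1  0.58] w 0.0854 gf 0.0
shift [-25.28 -19.01   0.96] turn [-1.000e-03  1.000e-03  1.441e+00]
```

The path is clear.

```bash
python3 -m crank '[[-0.95,-0.7,0,0,0,0,1],[-0.95,-0.7,0,0,0,0,1],[-0.95,-0.7,0,0,0,0,1],[-0.95,-0.7,0,0,0,0,1],[-0.95,-0.7,0,0,0,0,1],[-0.95,-0.7,0,0,0,0,1],[-0.95,-0.7,0,0,0,0,1],[-0.95,-0.7,0,0,0,0,1],[-0.95,-0.7,0,0,0,0,1],[-0.95,-0.7,0,0,0,0,1]]' | tail -c 600; python3 -m crank '[[-0.95,-0.7,0,0,0,0,0.6],[-0.95,-0.7,0,0,0,0,0.6],[-0.95,-0.7,0,0,0,0,0.6],[-0.95,-0.7,0,0,0,0,0.6],[-0.95,-0.7,0,0,0,0,0.6],[-0.95,-0.7,0,0,0,0,0.6],[-0.95,-0.7,0,0,0,0,0.6],[-0.95,-0.7,0,0,0,0,0.6],[-0.95,-0.7,0,0,0,0,0.6],[-0.95,-0.7,0,0,0,0,0.6]]' | tail -c 600
python3 -c "
from h import *
go([.5565,.136,.2],36)"
```

```text
time_s: 1.35
ee_pos: [0.3111, 0.4458, 0.2196]
ee_rot: [3.141, 0.0, 2.892]
force: [0.1, -0.2, -0.7]
grip_width: 0.0855
grip_force: 0.0
time_s: 2.6
ee_pos: [0.4602, 0.2631, 0.2195]
ee_rot: [3.141, 0.0, 2.892]
force: [0.3, 0.5, -0.2]
grip_width: 0.0515
grip_force: 0.0
t 2.6 pos [0.4602 0.2631 0.2195] rot [180.    0.  165.7] F [ 0.34  0.46 -0.22] w 0.0515 gf 0.0
shift [-6.24 -4.97  0.97] turn [ 0.    -0.     1.441]
```

```bash
python3 -m crank '[[-0.9,-0.7,0,0,0,0,0.6],[-0.9,-0.7,0,0,0,0,0.6],[-0.9,-0.7,0,0,0,0,0.6],[-0.9,-0.7,0,0,0,0,0.6],[-0.9,-0.7,0,0,0,0,0.6],[-0.9,-0.7,0,0,0,0,0.6],[-0.9,-0.7,0,0,0,0,0.6],[0,0,0,0,0,0.11,0.6],[0,0,0,0,0,0.11,0.6],[0,0,0,0,0,0.11,0.6]]' >/dev/null; python3 -m crank '[[0,0,0,0,0,0.11,0.6],[0,0,0,0,0,0.11,0.6],[0,0,0,0,0,0.11,0.6],[0,0,0,0,0,0.11,0.6],[0,0,0,0,0,0.11,0.6],[0,0,0,0,0,0.11,0.6],[0,0,0,0,0,0.11,0.6],[0,0,0,0,0,0.11,0.6],[0,0,0,0,0,0.11,0.6],[0,0,0,0,0,0.11,0.6]]' | head -3
python3 -c "
from h import *
go([.5565,.136,.1],36)"
```

```text
time_s: 5.1
ee_pos: [0.5574, 0.1377, 0.2195]
ee_rot: [-3.141, -0.0, 0.64]
t 5.1 pos [0.5574 0.1377 0.2195] rot [-180.    -0.    36.7] F [-1.05  0.8  -0.45] w 0.0514 gf 0.0
shift [-0.09  0.04  5.98] turn [-0.    -0.     0.007]
```

```bash
python3 -m crank '[[-0.09,0.04,0,0,0,0.007,0.6],[0,0,1,0,0,0,0.6],[0,0,1,0,0,0,0.6],[0,0,1,0,0,0,0.6],[0,0,1,0,0,0,0.6],[0,0,1,0,0,0,0.6],[0,0,1,0,0,0,0.6],[0,0,1,0,0,0,0.6],[0,0,0.9,0,0,0,0.6],[0,0,0.5,0,0,0,0.6]]' 50 ; python3 -m crank '[[0,0,0,0,0,0,0],[0,0,0,0,0,0,0],[0,0,0,0,0,0,0],[0,0,0,0,0,0,0],[0,0,0,0,0,0,0],[0,0,0,0,0,0,0]]' 50
python3 - <<'E'
from h import *
p,d=ctrl.get_image("scene");cv2.imwrite("pics/g1.png",cv2.resize(p[150:310,240:440,::-1],None,fx=3,fy=3))
go([.5565,.136,.1],36)
E
```

```text
time_s: 6.35
ee_pos: [0.5561, 0.1365, 0.0502]
ee_rot: [-3.141, 0.001, 0.635]
force: [0.1, 0.3, 0.5]
grip_width: 0.051
grip_force: 0.0
time_s: 7.1
ee_pos: [0.5566, 0.1368, 0.0515]
ee_rot: [-3.142, -0.0, 0.635]
force: [0.3, 0.9, -0.2]
grip_width: -0.0001
grip_force: 0.0
t 7.15 pos [0.5566 0.1368 0.0515] rot [-180.    -0.    36.4] F [ 0.61 -0.19  0.13] w 0.0001 gf 0.0
shift [-0.03  0.03 -2.42] turn [-0.    -0.     0.004]
```

View pics/g1.png

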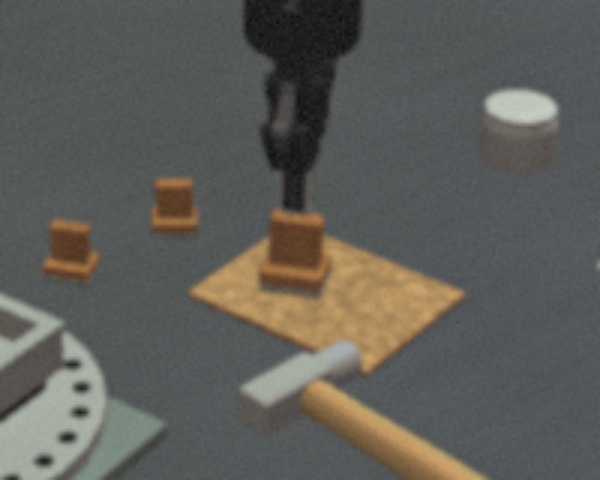

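The picture shows the fingers shut behind or above the rib (crop ~(295,195)), and the block is still standing. I'll compare the expected and actual fingertip positions.

Run:
```python
from h import *
s=ctrl.state();R=Rn.from_euler("xyz",s["ee_rot"]).as_matrix()
for o in(0,.006,.025):print(proj("scene",s["ee_pos"]+R[:,2]*o).round(1),proj("top",s["ee_pos"]+R[:,2]*o).round(1))
for n in("scene","top"):
    p,d=ctrl.get_image(n);C=cloud(n,d);g=p.max(-1)
    near=(abs(C[...,0]-.56)<.09)&(abs(C[...,1]-.136)<.09)
    dark=near&(g<60)&(C[...,2]>.02)
    v,u=np.nonzero(dark)
    for lo in np.arange(.02,.2,.02):
        k=dark&(C[...,2]>=lo)&(C[...,2]<lo+.02)
        if k.any():print(n,lo.round(2),k.sum(),np.median(C[k],0).round(3),C[k].min(0).round(3),C[k].max(0).round(3))
    br=near&(p[...,0].astype(int)-p[...,2]>40)
    for lo,hi in((.045,.07),(.012,.03)):
        k=br&(C[...,2]>lo)&(C[...,2]<hi)
        if k.sum()>5:r=cv2.minAreaRect((C[k][:,:2]*1000).astype(np.float32));print("brown",lo,k.sum(),np.round(r[0],1),np.round(r[1],1),r[2])
```

```text
[[338.6 225.1]] [[289.2 247.3]]
[[338.5 227.6]] [[289.3 247.4]]
[[338.2 235.4]] [[289.8 247.7]]
scene 0.06 27 [0.563 0.126 0.077] [0.556 0.122 0.071] [0.572 0.131 0.08 ]
scene 0.08 56 [0.564 0.127 0.092] [0.556 0.12  0.081] [0.571 0.131 0.1  ]
scene 0.1 67 [0.572 0.116 0.115] [0.554 0.102 0.1  ] [0.585 0.159 0.12 ]
scene 0.12 106 [0.579 0.111 0.132] [0.565 0.088 0.121] [0.596 0.154 0.14 ]
scene 0.14 198 [0.581 0.112 0.15 ] [0.534 0.08  0.14 ] [0.603 0.19  0.16 ]
scene 0.16 179 [0.576 0.118 0.169] [0.551 0.097 0.16 ] [0.59  0.163 0.18 ]
scene 0.18 202 [0.581 0.109 0.194] [0.536 0.097 0.18 ] [0.595 0.154 0.2  ]
brown 0.045 154 [557.7 135.6] [34.6 19. ] 35.44517517089844
brown 0.012 213 [559.1 133.4] [44.8 35.1] 36.33626937866211
top 0.14 8 [0.586 0.084 0.155] [0.581 0.081 0.152] [0.6   0.099 0.157]
```

Run:
```python
from h import *
R=Rn.from_euler("xyz",[-3.14,0,2.892]).as_matrix()
t0=np.array([.161,.6293,.2184])
for o in(-.06,0,.025):
    for w in(-.0425,0,.0425):print(o,w,proj("scene",t0+R[:,2]*o+R[:,1]*w).round(0))
a=cv2.imread("pics/scene0.png")[0:80,340:430]
p,d=ctrl.get_image("scene");b=p[150:260,290:390,::-1]
a=cv2.resize(a,None,fx=4,fy=4);b=cv2.resize(b,None,fx=4,fy=4)
c=np.zeros((440,760,3),np.uint8);c[:320,:360]=a;c[:,360:]=b;c=cv2.convertScaleAbs(c,alpha=1.8,beta=20)
cv2.imwrite("pics/g2.png",c);print(ctrl.state()["q"].round(3))
```

```text
-0.06 -0.0425 [[366.  37.]]
-0.06 0 [[380.  35.]]
-0.06 0.0425 [[393.  34.]]
0 -0.0425 [[365.  59.]]
0 0 [[379.  58.]]
0 0.0425 [[392.  56.]]
0.025 -0.0425 [[365.  68.]]
0.025 0 [[378.  67.]]
0.025 0.0425 [[391.  65.]]
[-0.764  0.333  0.559  1.85  -0.205  1.016 -1.057]
```

View pics/g2.png

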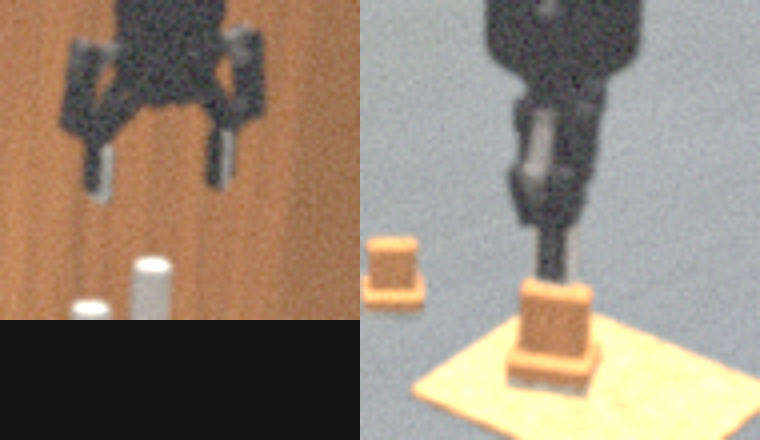

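The picture shows the shut fingertips ending just above the rib's top, about 40 mm higher than the reported pose implies; xy agrees. I'll rise and measure that offset cleanly.

```bash
python3 -m crank '[[0,0,-1,0,0,0,0],[0,0,-1,0,0,0,0],[0,0,-1,0,0,0,0],[0,0,0,0,0,0,0],[0,0,0,0,0,0,0]]'
python3 - <<'E'
from h import *
s=ctrl.state();t=s["ee_pos"]
p,d=ctrl.get_image("scene");C=cloud("scene",d);g=p.max(-1)
near=(abs(C[...,0]-.56)<.09)&(abs(C[...,1]-.136)<.09)&(C[...,2]>.06)
hi=near&((g<70)|(C[...,2]>.075))
v,u=np.nonzero(hi);print("lowest",v.max(),u[v==v.max()])
for vv in range(v.max()-14,v.max()+3):
    k=hi[vv];print(vv,np.nonzero(k)[0][[0,-1]] if k.any() else None,C[vv][k].mean(0).round(4) if k.any() else "",g[vv,k].mean() if k.any() else "")
for z in np.arange(-.02,.045,.005):print("off",z.round(3),proj("scene",t-[0,0,z]).round(1))
p2,d2=ctrl.get_image("top");C2=cloud("top",d2)
cv2.imwrite("pics/g3.png",cv2.resize(np.hstack([p[120:260,290:390,::-1],p2[190:330,240:340,::-1]]),None,fx=4,fy=4))
E
```

```text
time_s: 7.92
ee_pos: [0.5565, 0.1369, 0.1116]
ee_rot: [-3.141, -0.0, 0.635]
force: [0.2, -0.6, -0.3]
grip_width: 0.0002
grip_force: 0.0
lowest 195 [338 339 340 341 342 343]
181 [334 345] [0.5632 0.1297 0.1568] 55.5
182 [334 345] [0.5629 0.13   0.1544] 57.0
183 [334 345] [0.5633 0.1298 0.1525] 56.583333333333336
184 [334 345] [0.5634 0.1298 0.1503] 57.5
185 [334 345] [0.5631 0.1301 0.1479] 57.833333333333336
186 [334 345] [0.5639 0.1295 0.1463] 54.5
187 [334 345] [0.5636 0.1298 0.1439] 57.166666666666664
188 [334 345] [0.5641 0.1295 0.142 ] 55.25
189 [334 345] [0.5625 0.131  0.1386] 57.666666666666664
190 [334 345] [0.5628 0.1309 0.1366] 58.083333333333336
191 [334 345] [0.5633 0.1304 0.1348] 58.5
192 [333 344] [0.5628 0.1284 0.133 ] 58.666666666666664
193 [334 344] [0.5624 0.1301 0.1301] 71.72727272727273
194 [334 343] [0.56   0.1311 0.1265] 83.9
195 [338 343] [0.5631 0.1336 0.1248] 88.83333333333333
196 None  
197 None  
off -0.02 [[339.6 190.2]]
off -0.015 [[339.5 192.4]]
off -0.01 [[339.5 194.7]]
off -0.005 [[339.4 196.9]]
off 0.0 [[339.3 199.1]]
off 0.005 [[339.3 201.3]]
off 0.01 [[339.2 203.5]]
off 0.015 [[339.1 205.7]]
off 0.02 [[339.1 207.9]]
off 0.025 [[339.  210.1]]
off 0.03 [[338.9 212.2]]
off 0.035 [[338.9 214.4]]
off 0.04 [[338.8 216.5]]
```

View pics/g3.png

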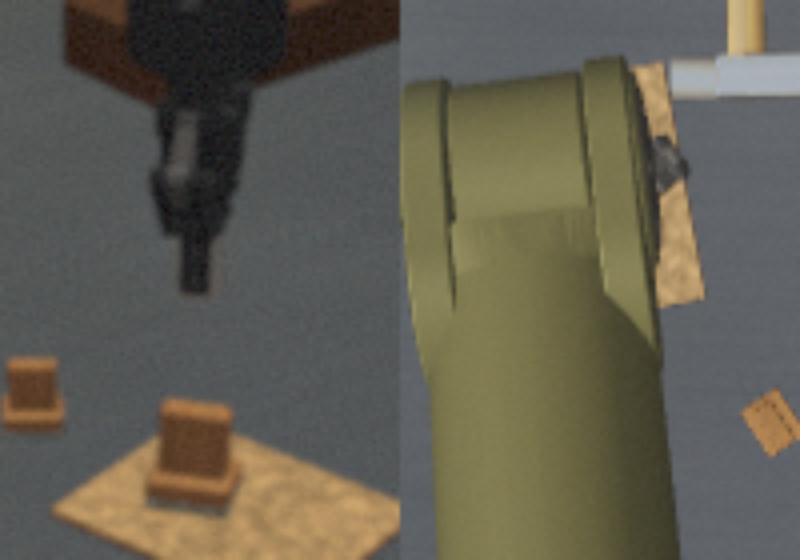

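The picture shows the shut tips at crop row ~293 (px row 195), which puts them at z≈0.127 while the reported TCP is 0.112. The tips are therefore ~16 mm above the reported TCP instead of 25 mm below it. I'll work with tip_z = TCP_z + 0.016 and grasp again lower, watching the force.

```bash
python3 -m crank '[[0,0,0,0,0,0,0.6],[0,0,0,0,0,0,0.6],[0,0,0,0,0,0,0.6],[0,0,1,0,0,0,0.6],[0,0,1,0,0,0,0.6],[0,0,1,0,0,0,0.6],[0,0,1,0,0,0,0.6],[0,0,0.6,0,0,0,0.6],[0,0,0.3,0,0,0,0.6],[0,0,0,0,0,0,0.6]]' 50 ; python3 -m crank '[[0,0,0,0,0,0,0],[0,0,0,0,0,0,0],[0,0,0,0,0,0,0],[0,0,0,0,0,0,0],[0,0,0,0,0,0,0]]' 50
```

```text
time_s: 9.28
ee_pos: [0.5567, 0.1367, 0.0132]
ee_rot: [3.142, 0.0, 0.634]
force: [-0.6, -0.0, -0.1]
grip_width: 0.0514
grip_force: 0.0
time_s: 9.9
ee_pos: [0.5572, 0.137, 0.0142]
ee_rot: [3.141, -0.001, 0.635]
force: [-0.3, 0.9, 5.5]
grip_width: 0.0154
grip_force: 49.8
```

```bash
python3 -m crank '[[0,0,-0.3,0,0,0,0],[0,0,-1,0,0,0,0],[0,0,-1,0,0,0,0],[0,0,-1,0,0,0,0],[0,0,-1,0,0,0,0],[0,0,-1,0,0,0,0],[0,0,-1,0,0,0,0],[0,0,0,0,0,0.1,0],[0,0,0,0,0,0.1,0],[0,0,0,0,0,0.041,0]]'
python3 - <<'E'
from h import *
go([.5012,-.1202,.1282],14.65)
p,d=ctrl.get_image("scene");cv2.imwrite("pics/g4.png",cv2.resize(p[120:280,260:440,::-1],None,fx=4,fy=3.7))
C=cloud("scene",d);br=(p[...,0].astype(int)-p[...,2]>40)&(C[...,2]>.07)&(abs(C[...,0]-.557)<.06)&(abs(C[...,1]-.137)<.06)
q=C[br];print(q.min(0),q.max(0),np.percentile(q[:,2],[1,50,99]))
k=q[(q[:,2]<np.percentile(q[:,2],2)+.018)];r=cv2.minAreaRect((k[:,:2]*1000).astype(np.float32));print(r)
E
```

```text
time_s: 11.15
ee_pos: [0.5567, 0.1368, 0.1405]
ee_rot: [-3.141, -0.001, 0.253]
force: [-0.4, -0.0, -1.7]
grip_width: 0.0153
grip_force: 48.8
t 11.15 pos [0.5567 0.1368 0.1405] rot [-180.    -0.    14.5] F [-0.38 -0.   -1.74] w 0.0153 gf 48.8
shift [-5.9  11.75  0.61] turn [-0.    -0.    -0.002]
[0.5347034  0.10796833 0.13952801] [0.58275305 0.18163358 0.42153653] [0.14043883 0.14926056 0.19049924]
((558.3060302734375, 133.29425048828125), (45.80250549316406, 41.21514892578125), 19.947057723999023)
```

View pics/g4.png

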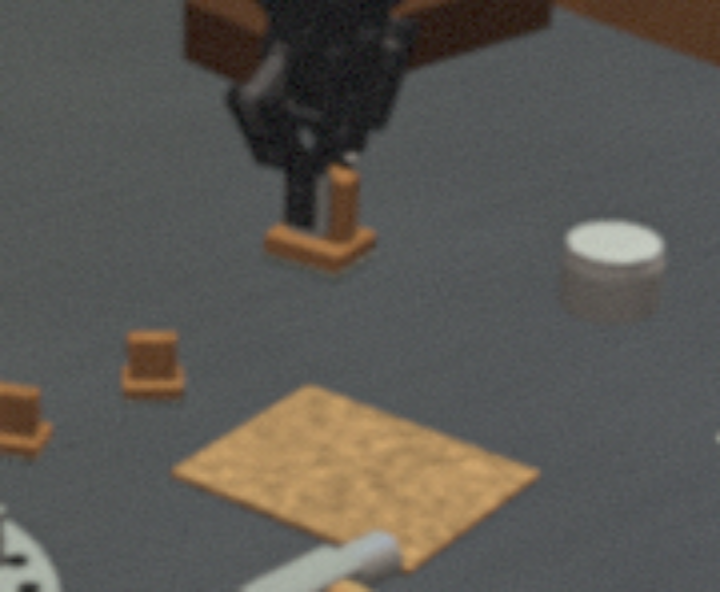

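The block is held level and the pad is empty. I'm moving to above the near corner.

```bash
python3 -m crank '[[-0.49,0.98,0,0,0,0,0],[-0.49,0.98,0,0,0,0,0],[-0.49,0.98,0,0,0,0,0],[-0.49,0.98,0,0,0,0,0],[-0.49,0.98,0,0,0,0,0],[-0.49,0.98,0,0,0,0,0],[-0.49,0.98,0,0,0,0,0],[-0.49,0.98,0,0,0,0,0],[-0.49,0.98,0,0,0,0,0],[-0.49,0.98,0,0,0,0,0]]' >/dev/null; python3 -m crank '[[-0.49,0.98,0,0,0,0,0],[-0.49,0.98,0,0,0,0,0],[0,0,0.5,0,0,0,0],[0,0,0.5,0,0,0,0],[0,0,0.3,0,0,0,0],[0,0,0,0,0,0,0],[0,0,0,0,0,0,0]]'
python3 - <<'E'
from h import *
go([.5012,-.1202,.103],14.65)
E
```

```text
time_s: 13.32
ee_pos: [0.5027, -0.1203, 0.1135]
ee_rot: [3.141, -0.0, 0.257]
force: [-0.3, 0.1, -1.0]
grip_width: 0.0154
grip_force: 48.9
t 13.32 pos [ 0.5027 -0.1203  0.1135] rot [180.   -0.   14.7] F [-0.26  0.13 -0.99] w 0.0154 gf 48.9
shift [-0.07 -0.02  0.53] turn [ 0.    -0.     0.001]
```

```bash
python3 -m crank '[[-0.05,0,0.2,0,0,0,0],[0,0,0.2,0,0,0,0],[0,0,0.1,0,0,0,0],[0,0,0,0,0,0,0],[0,0,0,0,0,0,0]]'; python3 -m crank '[[0,0,0.1,0,0,0,0],[0,0,0,0,0,0,0]]';python3 -m crank '[[0,0,0.1,0,0,0,0],[0,0,0,0,0,0,0]]'
```

```text
time_s: 13.95
ee_pos: [0.5015, -0.1208, 0.1035]
ee_rot: [3.142, -0.0, 0.256]
force: [0.0, -0.2, -2.6]
grip_width: 0.0154
grip_force: 49.0
time_s: 14.2
ee_pos: [0.5017, -0.1209, 0.1016]
ee_rot: [3.141, -0.001, 0.256]
force: [-0.2, 0.3, 0.1]
grip_width: 0.0155
grip_force: 49.2
time_s: 14.45
ee_pos: [0.5017, -0.1208, 0.0996]
ee_rot: [3.142, -0.001, 0.256]
force: [-0.1, 0.7, 2.5]
grip_width: 0.0156
grip_force: 49.5
```

Contact began at TCP z≈0.103, and the press is now about 4 N. One small step more, then the rub.

```bash
python3 -m crank '[[0,0,0.04,0,0,0,0],[0.25,0,0,0,0,0,0],[0.25,0,0,0,0,0,0],[0.25,0,0,0,0,0,0],[0.25,0,0,0,0,0,0],[0.25,0,0,0,0,0,0],[0.25,0,0,0,0,0,0]]'; python3 -m crank '[[0.25,0,0,0,0,0,0],[0.25,0,0,0,0,0,0],[0.25,0,0,0,0,0,0],[0.25,0,0,0,0,0,0],[0.25,0,0,0,0,0,0],[0.25,0,0,0,0,0,0],[0.25,0,0,0,0,0,0]]'
python3 - <<'E'
from h import *
go([.598,-.0949,.0995],14.65)
E
```

```text
time_s: 15.32
ee_pos: [0.5308, -0.1131, 0.0986]
ee_rot: [3.142, 0.0, 0.256]
force: [-3.4, -0.3, 4.9]
grip_width: 0.0158
grip_force: 49.6
time_s: 16.2
ee_pos: [0.5646, -0.1043, 0.0986]
ee_rot: [-3.142, -0.0, 0.256]
force: [-3.4, -1.3, 3.9]
grip_width: 0.0154
grip_force: 49.6
t 16.2 pos [ 0.5646 -0.1043  0.0986] rot [-180.    -0.    14.7] F [-3.43 -1.3   3.86] w 0.0154 gf 49.6
shift [ 1.73 -0.03 -0.04] turn [-0. -0.  0.]
```

```bash
python3 -m crank '[[0.25,0,0,0,0,0,0],[0.25,0,0,0,0,0,0],[0.25,0,0,0,0,0,0],[0.25,0,0,0,0,0,0],[0.25,0,0,0,0,0,0],[0.25,0,0,0,0,0,0],[0.25,0,0,0,0,0,0],[0.1,0,0,0,0,0,0],[0,0,0,0,0,0,0]]'; python3 -m crank '[[0,0,-0.3,0,0,0,0],[0,0,-0.7,0,0,0,0],[0,0,-0.5,0,0,0,0]]'
python3 - <<'E'
from h import *
go([.565,.140,.1282],14.65)
E
```

```text
time_s: 17.32
ee_pos: [0.6004, -0.0949, 0.0987]
ee_rot: [3.142, -0.001, 0.256]
force: [-1.9, -0.7, 4.7]
grip_width: 0.0155
grip_force: 49.7
time_s: 17.7
ee_pos: [0.6004, -0.0947, 0.1296]
ee_rot: [-3.141, -0.001, 0.256]
force: [0.2, 0.6, -1.5]
grip_width: 0.0154
grip_force: 48.9
t 17.7 pos [ 0.6004 -0.0947  0.1296] rot [-1.80e+02 -1.00e-01  1.47e+01] F [ 0.18  0.58 -1.51] w 0.0154 gf 48.9
shift [  1.26 -11.8    0.07] turn [-0.    -0.001  0.   ]
```

```bash
python3 -m crank '[[0.13,-0.99,0,0,0,0,0],[0.13,-0.99,0,0,0,0,0],[0.13,-0.99,0,0,0,0,0],[0.13,-0.99,0,0,0,0,0],[0.13,-0.99,0,0,0,0,0],[0.13,-0.99,0,0,0,0,0],[0.13,-0.99,0,0,0,0,0],[0.13,-0.99,0,0,0,0,0],[0.13,-0.99,0,0,0,0,0],[0.13,-0.99,0,0,0,0,0]]' >/dev/null; python3 -m crank '[[0.13,-0.99,0,0,0,0,0],[0.13,-0.99,0,0,0,0,0],[0,0,1,0,0,0,0],[0,0,1,0,0,0,0],[0,0,1,0,0,0,0],[0,0,1,0,0,0,0],[0,0,1,0,0,0,0],[0,0,0.4,0,0,0,0],[0,0,0,0,0,0,0],[0,0,0,0,0,0,0]]'
python3 - <<'E'
from h import *
go([.570,.143,.0142],14.65)
E
```

```text
time_s: 20.2
ee_pos: [0.5709, 0.143, 0.0214]
ee_rot: [-3.141, -0.002, 0.256]
force: [0.3, -0.0, -1.9]
grip_width: 0.0154
grip_force: 49.0
t 20.2 pos [0.5709 0.143  0.0214] rot [-1.80e+02 -1.00e-01  1.47e+01] F [ 0.3  -0.05 -1.88] w 0.0154 gf 49.0
shift [-0.04 -0.01  0.36] turn [-0.    -0.001  0.   ]
```

```bash
python3 -m crank '[[0,0,0.2,0,0,0,0],[0,0,0.1,0,0,0,0],[0,0,0,0,0,0,0],[0,0,0,0,0,0,0]]'; python3 -m crank '[[0,0,0.06,0,0,0,0],[0,0,0,0,0,0,0]]'; python3 -m crank '[[0,0,0.05,0,0,0,0],[0,0,0,0,0,0,0]]'
```

```text
time_s: 20.7
ee_pos: [0.5702, 0.1429, 0.0147]
ee_rot: [-3.142, -0.0, 0.256]
force: [-0.9, 0.4, -2.4]
grip_width: 0.0151
grip_force: 49.0
time_s: 20.95
ee_pos: [0.5704, 0.1429, 0.0142]
ee_rot: [-3.141, -0.0, 0.256]
force: [-2.5, -0.4, 4.7]
grip_width: 0.0153
grip_force: 49.7
time_s: 21.2
ee_pos: [0.5704, 0.1429, 0.0142]
ee_rot: [-3.14, -0.0, 0.256]
force: [-4.9, -0.8, 12.3]
grip_width: 0.0152
grip_force: 51.1
```

Seated. Releasing and rising.

```bash
python3 -m crank '[[0,0,-0.05,0,0,0,0],[0,0,0,0,0,0,0.5],[0,0,0,0,0,0,0.5],[0,0,0,0,0,0,0.5],[0,0,0,0,0,0,0.5],[0,0,-1,0,0,0,0.6],[0,0,-1,0,0,0,0.6],[0,0,-1,0,0,0,0.6],[0,0,-1,0,0,0,0.6],[0,0,-1,0,0,0,0.6]]'; python3 -m crank '[[0,0,-1,0,0,0,0.6],[0,0,-1,0,0,0,0.6],[0,0,-1,0,0,0,0.6],[0,0,-0.5,0,0,0,0.6]]'
python3 - <<'E'
from h import *
go([.5868,-.2506,.17],104.65)
p,d=ctrl.get_image("scene");cv2.imwrite("pics/g5.png",cv2.resize(p[150:370,120:420,::-1],None,fx=2.6,fy=2.6))
C=cloud("scene",d);br=(p[...,0].astype(int)-p[...,2]>40)&(abs(C[...,0]-.57)<.06)&(abs(C[...,1]-.143)<.06)
for lo,hi in((.045,.07),(.012,.03)):
    k=C[br&(C[...,2]>lo)&(C[...,2]<hi)];print(cv2.minAreaRect((k[:,:2]*1000).astype(np.float32)),k[:,2].max())
k=C[(abs(C[...,0]-.589)<.03)&(abs(C[...,1]+.251)<.03)&(C[...,2]>.105)];print("knob",k.mean(0),k[:,2].max(),len(k))
E
```

```text
time_s: 22.45
ee_pos: [0.5703, 0.1429, 0.1152]
ee_rot: [-3.141, -0.001, 0.256]
force: [0.3, 0.5, -0.4]
grip_width: 0.0514
grip_force: 0.0
time_s: 22.95
ee_pos: [0.5707, 0.1429, 0.1851]
ee_rot: [-3.141, -0.002, 0.256]
force: [-0.0, -0.4, 0.1]
grip_width: 0.0511
grip_force: 0.0
t 22.95 pos [0.5707 0.1429 0.1851] rot [-1.80e+02 -1.00e-01  1.47e+01] F [-0.05 -0.44  0.11] w 0.0511 gf 0.0
shift [-4.21 19.24  0.74] turn [ 0.001 -0.001 -1.   ]
((570.8223266601562, 140.30003356933594), (38.444332122802734, 17.509143829345703), 17.734596252441406) 0.061360567972633874
((570.2716674804688, 139.47979736328125), (46.66956329345703, 35.99106216430664), 15.486214637756348) 0.02984610512496088
knob [ 0.59132533 -0.25311081  0.12433274] 0.13487185571351806 382
```

View pics/g5.png

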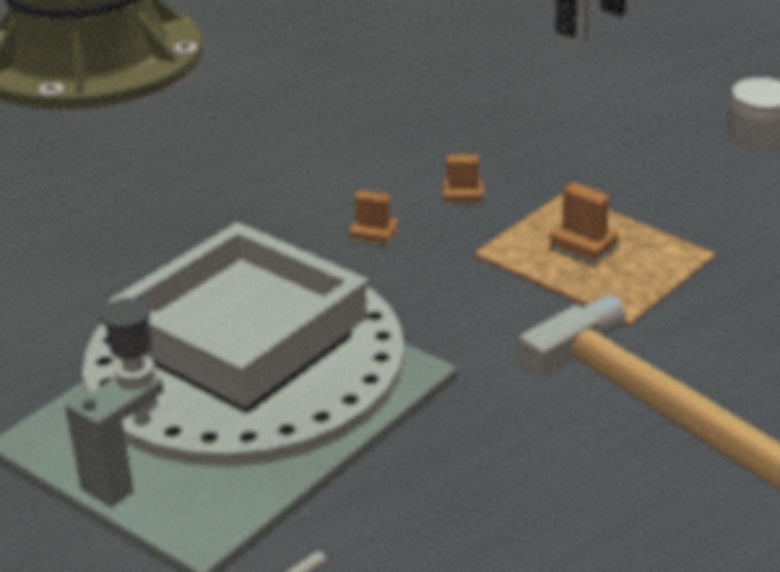

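The block stands upright on the pad (px (585,220) in the crop), and the knob is untouched. Moving to the plunger.

```bash
python3 -m crank '[[-0.21,0.96,0,0,0,0,0.6],[-0.21,0.96,0,0,0,0,0.6],[-0.21,0.96,0,0,0,0,0.6],[-0.21,0.96,0,0,0,0,0.6],[-0.21,0.96,0,0,0,0,0.6],[-0.21,0.96,0,0,0,0,0.6],[-0.21,0.96,0,0,0,0,0.6],[-0.21,0.96,0,0,0,0,0.6],[-0.21,0.96,0,0,0,0,0.6],[-0.21,0.96,0,0,0,0,0.6]]' >/dev/null;python3 -m crank '[[-0.21,0.96,0,0,0,0,0.6],[-0.21,0.96,0,0,0,0,0.6],[-0.21,0.96,0,0,0,0,0.6],[-0.21,0.96,0,0,0,0,0.6],[-0.21,0.96,0,0,0,0,0.6],[-0.21,0.96,0,0,0,0,0.6],[-0.21,0.96,0,0,0,0,0.6],[-0.21,0.96,0,0,0,0,0.6],[-0.21,0.96,0,0,0,0,0.6],[-0.21,0.96,0,0,0,0,0.6]]' >/dev/null; python3 -m crank '[[0,0,0,0,0,-0.1,0.6],[0,0,0,0,0,-0.1,0.6],[0,0,0,0,0,-0.1,0.6],[0,0,0,0,0,-0.1,0.6],[0,0,0,0,0,-0.1,0.6],[0,0,0,0,0,-0.1,0.6],[0,0,0,0,0,-0.1,0.6],[0,0,0,0,0,-0.1,0.6],[0,0,0,0,0,-0.1,0.6],[0,0,0,0,0,-0.1,0.6]]'
python3 - <<'E'
from h import *
go([.5867,-.2506,.082],104.65)
E
```

```text
time_s: 26.75
ee_pos: [0.5859, -0.2506, 0.1833]
ee_rot: [-3.141, -0.0, 1.832]
force: [-0.3, 0.4, -0.4]
grip_width: 0.0513
grip_force: 0.0
t 26.75 pos [ 0.5859 -0.2506  0.1833] rot [-180.   -0.  105.] F [-0.28  0.37 -0.4 ] w 0.0513 gf 0.0
shift [-0.01  0.04  5.06] turn [-0.    -0.     0.004]
```

```bash
python3 -m crank '[[0,0.04,1,0,0,0.004,0.6],[0,0,1,0,0,0,0.6],[0,0,1,0,0,0,0.6],[0,0,0.7,0,0,0,0.6],[0,0,0.7,0,0,0,0.6],[0,0,0.4,0,0,0,0.6],[0,0,0.2,0,0,0,0.6],[0,0,0,0,0,0,0.6]]' 60; python3 -m crank '[[0,0,0,0,0,0,0],[0,0,0,0,0,0,0],[0,0,0,0,0,0,0],[0,0,0,0,0,0,0],[0,0,0,0,0,0,0]]' 60
```

```text
time_s: 27.75
ee_pos: [0.587, -0.2498, 0.0835]
ee_rot: [3.141, 0.0, 1.82]
force: [0.1, -0.2, 0.9]
grip_width: 0.0513
grip_force: 0.0
time_s: 28.38
ee_pos: [0.5868, -0.2501, 0.0843]
ee_rot: [3.141, 0.0, 1.82]
force: [-4.1, 0.1, 6.4]
grip_width: 0.0271
grip_force: 58.6
```

```bash
python3 -m crank '[[0,0,-0.3,0,0,0,0],[0,0,-0.3,0,0,0,0],[0,0,0,0,0,0,0]]' 80; python3 -m crank '[[0,0,-0.2,0,0,0,0],[0,0,-0.1,0,0,0,0],[0,0,0,0,0,0,0]]';  python3 -m crank '[[0,0,-0.1,0,0,0,0],[0,0,0,0,0,0,0],[0,0,0,0,0,0,0]]'
```

```text
time_s: 28.75
ee_pos: [0.5867, -0.25, 0.0951]
ee_rot: [-3.141, 0.0, 1.82]
force: [1.0, -2.2, -7.3]
grip_width: 0.0264
grip_force: 79.0
time_s: 29.12
ee_pos: [0.5867, -0.25, 0.1013]
ee_rot: [-3.141, 0.0, 1.82]
force: [2.2, -3.1, -8.3]
grip_width: 0.0265
grip_force: 79.0
time_s: 29.5
ee_pos: [0.5867, -0.25, 0.1033]
ee_rot: [-3.141, 0.0, 1.82]
force: [1.9, -2.8, -9.7]
grip_width: 0.0265
grip_force: 79.1
```

```bash
python3 -m crank '[[0,0,-0.05,0,0,0,0],[0,0,0,0,0,0,0],[0,0,0,0,0,0,0]]'; python3 -m crank '[[0,0,-0.05,0,0,0,0],[0,0,0,0,0,0,0],[0,0,0,0,0,0,0]]'
```

```text
time_s: 29.88
ee_pos: [0.5867, -0.2499, 0.1044]
ee_rot: [-3.141, 0.0, 1.82]
force: [1.7, -4.6, -9.3]
grip_width: 0.0262
grip_force: 79.1
time_s: 30.25
ee_pos: [0.5866, -0.25, 0.1046]
ee_rot: [-3.141, 0.0, 1.82]
force: [2.5, -6.1, -14.0]
grip_width: 0.0268
grip_force: 79.6
```

```bash
python3 -m crank '[[0,0,-0.02,0,0,0,0],[0,0,0,0,0,0,0],[0,0,0,0,0,0,0],[0,0,0,0,0,0,0]]'
python3 - <<'E'
from h import *
p,d=ctrl.get_image("scene");cv2.imwrite("pics/g6.png",cv2.resize(p[170:370,110:390,::-1],None,fx=2.8,fy=2.8))
E
```

```text
time_s: 30.75
ee_pos: [0.5866, -0.2499, 0.1047]
ee_rot: [-3.141, 0.0, 1.82]
force: [3.9, -5.7, -15.0]
grip_width: 0.0263
grip_force: 79.5
```

View pics/g6.png

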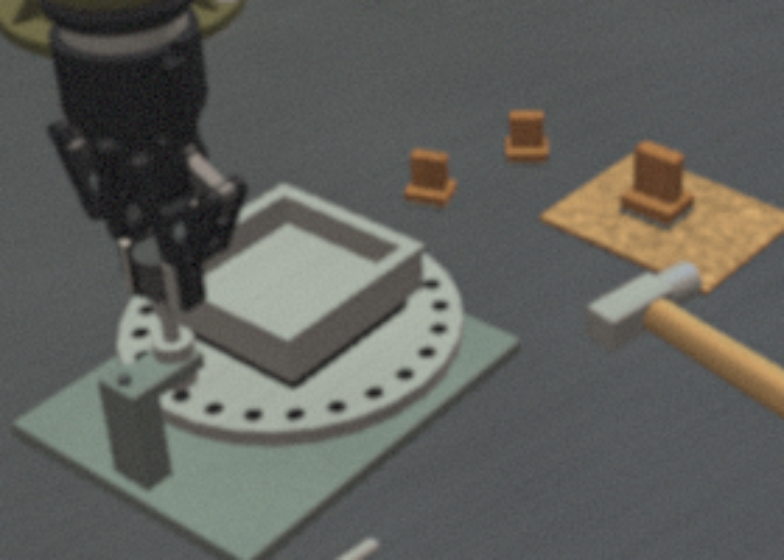

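The knob is held at its raised stop, with the rod exposed at (170,310) and the block upright on the pad. Handing in.

```bash
python3 -c "
from rig import ctrl
print(ctrl.sign_off())"
```

```text
the job is handed in; nothing more can be done
None
```

I rubbed the +y rim from corner to corner at about 5–6 N and set the block upright on the cork pad. I then pulled the plunger's knob up to its stop and handed in while holding it, at about 31 s; the result of the judging was not shown.

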